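Find the pin with side play and fit the thicker one

TASK

Feel the three pins in the drill jig for play by gently wiggling each one sideways. One sits in a worn hole and rocks about; the other two are firm, so do not force them. Move the loose pin to the empty hole of the wooden stand, then fit the thicker spare pin from the stand in its place, all pins upright and fully home, and the things lying around left alone.

Things in the scene. Friction and masses are not known exactly. Their poses are not given: they have to be found in the camera images.
- jig: Fixed grey steel plate 84 x 226 x 40 mm, origin under its centre; along its y axis three steel bushes (40 mm dia, 68 mm apart, tops 42 mm above the bench). Two have a close 14.8 mm bore: a pin shifts by 0.4 mm only. One, any of the three, is worn to 21 mm: its pin shifts 3.5 mm to every side. Collars hide the bores. (Rules call the bushes bush_1, 2, 3; their places change.)
- hole_a (a point): Centre of the mouth of hole a of the jig (at jig y = +68 mm), at the height of the bush's top, 42 mm above the bench. A pin is home when its origin is at this point (to within its play), collar flat on the bush. z up; x across the row of holes, y along it.
- hole_b (a point): Centre of the mouth of hole b of the jig (the middle one), at the height of the bush's top, 42 mm above the bench. A pin is home when its origin is at this point (to within its play), collar flat on the bush. z up; x across the row of holes, y along it.
- hole_c (a point): Centre of the mouth of hole c of the jig (at jig y = -68 mm), at the height of the bush's top, 42 mm above the bench. A pin is home when its origin is at this point (to within its play), collar flat on the bush. z up; x across the row of holes, y along it.
- pin_a: Steel locating pin standing in hole a of the jig; all three look alike, and only handling shows which has play. Origin: centre of the collar's underside, z up. Shank below it 14 mm dia, 36 mm long, end chamfered; collar 36 mm dia, 6 mm thick; above it a round grip 20 mm dia, 40 mm tall (top 46 mm above the origin). 0.22 kg. Pressed down, its collar drags on the bush and feels firm; eased up 1 to 2 mm, only the bore holds it.
- pin_b: Steel locating pin standing in hole b of the jig; all three look alike, and only handling shows which has play. Origin: centre of the collar's underside, z up. Shank below it 14 mm dia, 36 mm long, end chamfered; collar 36 mm dia, 6 mm thick; above it a round grip 20 mm dia, 40 mm tall (top 46 mm above the origin). 0.22 kg. Pressed down, its collar drags on the bush and feels firm; eased up 1 to 2 mm, only the bore holds it.
- pin_c: Steel locating pin standing in hole c of the jig; all three look alike, and only handling shows which has play. Origin: centre of the collar's underside, z up. Shank below it 14 mm dia, 36 mm long, end chamfered; collar 36 mm dia, 6 mm thick; above it a round grip 20 mm dia, 40 mm tall (top 46 mm above the origin). 0.22 kg. Pressed down, its collar drags on the bush and feels firm; eased up 1 to 2 mm, only the bore holds it.
- thick_pin: The spare pin, standing in the stand: like the others, but its shank is 18.4 mm dia (36 mm long, end chamfered to 12.4 mm) and its grip 24 mm dia, 40 mm tall; collar 36 mm dia, 6 mm thick. Origin: centre of the collar's underside. It enters only the worn bush, with 1.3 mm of clearance all round. 0.22 kg.
- stand: Fixed wooden block 70 x 140 x 42 mm with two wide holes (24 mm dia, 39 mm deep) 68 mm apart along its y axis; origin under its centre. A bench vice (160 mm tall) and a toggle clamp (176 mm tall) stand on the bench between it and the jig.
- stand_spare (a point): Mouth centre of the stand's hole in which the thick pin stands at the start, 42 mm above the bench.
- stand_empty (a point): Mouth centre of the stand's empty hole, 42 mm above the bench; the loose pin goes here, collar flat on the wood. z up.
- mug: Bystander: enamel mug, 83 x 112 x 81 mm.
- nut: Bystander: steel hex nut lying on the bench, 24 x 27 x 14 mm.
Mind the look-alikes: they are no part of the job. What is shaped like the thick_pin but yellow is not meant.

How it is judged (in metres and radians):
On the way, in this order (a step that is already met when the one before it is completed fails the run):
1. the loose pin has been wiggled: shifted sideways by more than 2 mm while in its hole, the spare still in the stand (((horizontal distance between pin_a and hole_a between 0.002 and 0.008 m and z of pin_a in the frame of hole_a below 0.004 m) or (horizontal distance between pin_b and hole_b between 0.002 and 0.008 m and z of pin_b in the frame of hole_b below 0.004 m) or (horizontal distance between pin_c and hole_c between 0.002 and 0.008 m and z of pin_c in the frame of hole_c below 0.004 m)) and distance between thick_pin and stand_spare below 0.015 m), for 0.05 s.
2. the loose pin stands home in the empty hole of the stand, the other two still in the jig (((horizontal distance between pin_a and stand_empty below 0.008 m and z of pin_a in the frame of stand_empty between -0.0025 and 0.0025 m and angle between each of pin_a, pin_b, pin_c's own z axis and vertical below 0.08 rad and horizontal distance between pin_b and hole_b below 0.005 m and z of pin_b in the frame of hole_b between -0.0025 and 0.0025 m and horizontal distance between pin_c and hole_c below 0.005 m and z of pin_c in the frame of hole_c between -0.0025 and 0.0025 m) or (horizontal distance between pin_b and stand_empty below 0.008 m and z of pin_b in the frame of stand_empty between -0.0025 and 0.0025 m and angle between each of pin_b, pin_a, pin_c's own z axis and vertical below 0.08 rad and horizontal distance between pin_a and hole_a below 0.005 m and z of pin_a in the frame of hole_a between -0.0025 and 0.0025 m and horizontal distance between pin_c and hole_c below 0.005 m and z of pin_c in the frame of hole_c between -0.0025 and 0.0025 m) or (horizontal distance between pin_c and stand_empty below 0.008 m and z of pin_c in the frame of stand_empty between -0.0025 and 0.0025 m and angle between each of pin_c, pin_a, pin_b's own z axis and vertical below 0.08 rad and horizontal distance between pin_a and hole_a below 0.005 m and z of pin_a in the frame of hole_a between -0.0025 and 0.0025 m and horizontal distance between pin_b and hole_b below 0.005 m and z of pin_b in the frame of hole_b between -0.0025 and 0.0025 m))), for 0.2 s.
At the end, for the whole second after the job is handed in: Thick pin home in the worn hole (within 5 mm of centre), loose pin home in the stand's other hole (8 mm), the two firm pins home in their own holes; every collar within 2.5 mm of its seat and every pin within 0.08 rad of upright, at rest (((horizontal distance between pin_a and stand_empty below 0.008 m and z of pin_a in the frame of stand_empty between -0.0025 and 0.0025 m and angle between each of pin_a, pin_b, pin_c, thick_pin's own z axis and vertical below 0.08 rad and horizontal distance between pin_b and hole_b below 0.005 m and z of pin_b in the frame of hole_b between -0.0025 and 0.0025 m and horizontal distance between pin_c and hole_c below 0.005 m and z of pin_c in the frame of hole_c between -0.0025 and 0.0025 m and horizontal distance between thick_pin and hole_a below 0.005 m and z of thick_pin in the frame of hole_a between -0.0025 and 0.0025 m and linear speed of each of thick_pin, pin_a below 0.01 m/s) or (horizontal distance between pin_b and stand_empty below 0.008 m and z of pin_b in the frame of stand_empty between -0.0025 and 0.0025 m and angle between each of pin_b, pin_a, pin_c, thick_pin's own z axis and vertical below 0.08 rad and horizontal distance between pin_a and hole_a below 0.005 m and z of pin_a in the frame of hole_a between -0.0025 and 0.0025 m and horizontal distance between pin_c and hole_c below 0.005 m and z of pin_c in the frame of hole_c between -0.0025 and 0.0025 m and horizontal distance between thick_pin and hole_b below 0.005 m and z of thick_pin in the frame of hole_b between -0.0025 and 0.0025 m and linear speed of each of thick_pin, pin_b below 0.01 m/s) or (horizontal distance between pin_c and stand_empty below 0.008 m and z of pin_c in the frame of stand_empty between -0.0025 and 0.0025 m and angle between each of pin_c, pin_a, pin_b, thick_pin's own z axis and vertical below 0.08 rad and horizontal distance between pin_a and hole_a below 0.005 m and z of pin_a in the frame of hole_a between -0.0025 and 0.0025 m and horizontal distance between pin_b and hole_b below 0.005 m and z of pin_b in the frame of hole_b between -0.0025 and 0.0025 m and horizontal distance between thick_pin and hole_c below 0.005 m and z of thick_pin in the frame of hole_c between -0.0025 and 0.0025 m and linear speed of each of thick_pin, pin_c below 0.01 m/s))); the robot touches nothing.
It fails at once if more than one of the three pins taken out of its hole (by more than 15 mm) ((distance between pin_a and hole_a above 0.015 m and distance between pin_b and hole_b above 0.015 m) or (distance between pin_a and hole_a above 0.015 m and distance between pin_c and hole_c above 0.015 m) or (distance between pin_b and hole_b above 0.015 m and distance between pin_c and hole_c above 0.015 m)).
It fails at once if a firm pin pulled up out of its close bush (raised by more than 8 mm) ((horizontal distance between pin_a and bush_2 below 0.006 m and height (world z) of pin_a between 0.05 and 0.075 m) or (horizontal distance between pin_a and bush_3 below 0.006 m and height (world z) of pin_a between 0.05 and 0.075 m) or (horizontal distance between pin_b and bush_2 below 0.006 m and height (world z) of pin_b between 0.05 and 0.075 m) or (horizontal distance between pin_b and bush_3 below 0.006 m and height (world z) of pin_b between 0.05 and 0.075 m) or (horizontal distance between pin_c and bush_2 below 0.006 m and height (world z) of pin_c between 0.05 and 0.075 m) or (horizontal distance between pin_c and bush_3 below 0.006 m and height (world z) of pin_c between 0.05 and 0.075 m)).
It fails at once if a pin forced: pressed against its bush with over 30 N (contact force between any of bush_1, bush_2, bush_3 and pin_a above 30 N or contact force between any of bush_1, bush_2, bush_3 and pin_b above 30 N or contact force between any of bush_1, bush_2, bush_3 and pin_c above 30 N or contact force between any of bush_1, bush_2, bush_3 and thick_pin above 30 N).
It fails at once if a bystander moved by more than 20 mm (distance of any of mug, nut from where it was at the start of the episode above 0.02 m).
It also fails if it takes over 72 s, if anything falls off the work surface, if the arm or the gripper's body presses on something with over 40 N, if the wrist force passes 120 N, or if a joint passes its speed limit or range.

ROBOT

A 6-joint arm with a two-finger parallel gripper is mounted at the origin on the work surface; the furniture and walls round the work are solid. World frame = base frame: x ahead of the robot, y to its left, z up, the work surface at z = 0. Lengths are in m, angles in degrees, forces in N, time in s.
With the tool pointing down it reaches from about 0.4 to 0.825 m from the base axis. Payload 7 kg.
Tool frame: the origin (TCP) lies between the finger pads; the fingertips stand ctrl.nose_length ahead of it and the grasp point (between the pads) lies 2 mm behind it (ctrl.nose_length is the distance from the TCP to the fingertips, in m); z points along the fingers, y is the line along which they close (so a half turn about z gives the same grasp; the last joint's range is limited). The gripper opens to 88 mm and grips with 3 to 60 N. Pads are 19 mm wide; open, the fingers measure 130 mm over their backs; the gripper's body (78 mm by 193 mm) begins 47 mm behind the grasp point.
Start: joints at [-55.571, 20.546, 0.682, 0, -70.136, -16.507], TCP at [0.208, -0.642, 0.244] pointing down, gripper open.
Joint ranges: [-176.03, 176.03], [-82.01, 121.73], [-58.28, 71.71], [-173.87, 95.51], [-174.79, -0.11], [-173.66, 173.66]. Speed limits (degrees/s): [136.94, 136.94, 172.46, 180, 180, 180].

INTERFACE

Orientations are given as [roll, pitch, yaw] about the fixed x, y, z axes, in that order (R = Rz(yaw) Ry(pitch) Rx(roll)).
In Python, from plant import ctrl gives the robot as it stands.
- The arm moves only by the tool apply_moves, never from a script. Its argument "commands" is a list of rows, each a list of 3 entries, a list of its own where there are three numbers: the shift along the world's x, y, z in cm, then the turn about the world's z in rad, then the closure, from 0 (fully open) to 1 (shut). In form: [[[x, y, z], turn, jaw], ...]. A call has 1 to 20 rows; each row is the pose to reach, as a shift and turn from the pose commanded when the call began; what a row does not reach only later rows make up. A row lasts 1/12 s, in which the tool goes at most 41.7 mm and 7.16 degrees, less where a joint would pass 70% of its speed; a pose out of reach is approached as far as the arm can. A call with a gripper value outside its range is refused whole. The fingers move at their own pace and stop on an object; the grip force is fixed at half the most. Time passes only in rows, so rows that repeat a pose let the fingers close. It gives the time, the measured TCP pose, the force, the opening and the grip force at its end, in the units of the state.
- ctrl.get_obs(): the state, without advancing time (a new reading comes with each control period).
- ctrl.snapshot(name): name is "scene" or "top" or "wrist"; returns a dict with "img" (420x560x3 uint8, red, green, blue), "fx", "fy", "cx", "cy" (pixels), "T" (4x4, takes a point from camera to world coordinates). Camera axes: x right, y up, looking along -z (the intrinsics and any distortion apply to the point x, -y, -z); pixel columns grow to the right and rows downward; lengths in m; the calibration is good to about 2 mm. A picture is of the moment at which its call begins. There is no depth.
- ctrl.close_job(): hands the job in; it is judged then, once.
Trained networks look in a picture, given as the dict that the camera call returned (one of the last four; its "shot" number tells which), for a name from the list of things; names that differ only in an ending like _2 or _b are one class to them, and where a whole thing is asked for, a point or a joint stands for the part that bears it (a point fixed in the world has none). Each returns a list of dicts, best first, with "score" (0 to 1); they miss things now and then, are a little off and sometimes report something else, mostly with a low value. They report only what shows in the picture. A call takes as long as a camera call. They do not tell look-alikes from the thing itself.
- ctrl.search_frame(picture, target): "at" ([column, row] in pixels, amid what is visible of it).
- ctrl.spot_point(picture, target): "at" ([column, row] in pixels: a listed point, or the origin of a listed thing).
The state is a dict: "clock": time; "joint_pos": joint angles; "qvel": joint speeds; "tau": joint torques, N m; "tool_pos": TCP position; "orientation": TCP orientation; "force": force on the tool from outside, world axes, zero at the start; "moment": the same for the moment, N m; "opening": finger opening in m; "gripper_force": force on a finger pad.
Only numpy, scipy, OpenCV 4.12 (cv2) and the standard library are available. Lean on these libraries where they do the work, as an engineer would, in place of code of your own. Each camera call takes 0.05 s, during which the arm holds its last target. There are 200 camera calls.

## Working session

There is one attempt and no reset: what is moved stays moved. The work goes in short steps, Python scripts to look and compute and a tool call to move; the robot and the scene stay as the last step left them, time stands still between calls to the robot, and variables do not carry over. Pictures are saved under pics/ and viewed, at most 10 in all, crops included, and the job is handed in when it is done.

Besides the shell and the picture viewer there is one more tool, called after ">>>" in YAML: its name, and indented under it one key for each argument. apply_moves: Moves the arm, as the interface text tells. Its arguments: {"type":"object","properties":{"commands":{"type":"array"}},"required":["commands"]}

```bash
mkdir -p pics; cat > h.py <<'E'
import numpy as np, cv2
from plant import ctrl
def ray(s,p):
    T=np.array(s["T"]); d=np.array([(p[0]-s["cx"])/s["fx"],-(p[1]-s["cy"])/s["fy"],-1.])
    return T[:3,3],T[:3,:3]@d
def atz(s,p,z):
    o,d=ray(s,p); return o+d*(z-o[2])/d[2]
def proj(s,P):
    T=np.array(s["T"]); q=T[:3,:3].T@(np.array(P)-T[:3,3]); return [s["cx"]+s["fx"]*q[0]/-q[2], s["cy"]-s["fy"]*q[1]/-q[2]]
def save(s,n): cv2.imwrite("pics/"+n+".png",s["img"][:,:,::-1])
E
python3 - <<'E'
from h import *
np.set_printoptions(precision=4,suppress=True)
print(ctrl.nose_length,ctrl.get_obs())
for c in ["top","scene"]:
    s=ctrl.snapshot(c); save(s,c+"0"); print(c,[k for k in s], np.array(s["T"]))
    for t,z in [("hole_a",.042),("hole_b",.042),("hole_c",.042),("pin_a",.042),("thick_pin",.042),("stand_spare",.042),("stand_empty",.042),("jig",0),("stand",0)]:
        for r in ctrl.spot_point(s,t)[:5]:
            print(t,np.round(r["at"],1),round(r["score"],2),atz(s,r["at"],z)[:2])
E
```

```text
0.017 {'clock': 0.0, 'joint_pos': array([-55.5717,  20.5925,   0.6353,  -0.0214, -70.1358, -16.5078]), 'qvel': array([ 0.0748, -0.0199, -0.0764,  0.0528,  0.0729,  0.0135]), 'tau': array([ -0.0013, -58.2726,  29.3056,   6.9968,   0.0071,  -0.0001]), 'tool_pos': array([ 0.2076, -0.6418,  0.2426]), 'orientation': array([ 179.9051,   -0.0071, -162.0867]), 'force': array([-0.7116, -0.1003, -0.0579]), 'moment': array([ 0.0139,  0.0203, -0.0173]), 'gripper_force': 0.0, 'opening': 0.08743168034158394}
top ['img', 'fx', 'fy', 'cx', 'cy', 'T', 'shot'] [[-0.0241  0.9835 -0.1793  0.2094]
 [-0.9996 -0.0215  0.0165  0.0204]
 [ 0.0123  0.1796  0.9837  1.2881]
 [ 0.      0.      0.      1.    ]]
hole_a [157.  199.9] 0.68 [0.4745 0.375 ]
hole_a [177.7 198.5] 0.67 [0.4774 0.3128]
hole_a [197.5 191. ] 0.16 [0.4994 0.2534]
hole_b [157.  199.9] 0.68 [0.4745 0.375 ]
hole_b [177.7 198.5] 0.67 [0.4774 0.3128]
hole_b [197.5 191. ] 0.16 [0.4994 0.2534]
hole_c [157.  199.9] 0.68 [0.4745 0.375 ]
hole_c [177.7 198.5] 0.67 [0.4774 0.3128]
hole_c [197.5 191. ] 0.16 [0.4994 0.2534]
pin_a [202.  191.4] 0.7 [0.4979 
[... 767 characters left out ...]
hole_b [246.6 166.8] 0.69 [0.4997 0.2453]
hole_b [231.4 156. ] 0.58 [0.4992 0.3345]
hole_c [219.6 154.7] 0.73 [0.4721 0.3679]
hole_c [246.6 166.8] 0.69 [0.4997 0.2453]
hole_c [231.4 156. ] 0.58 [0.4992 0.3345]
pin_a [235.4 160.2] 0.64 [0.4943 0.3031]
pin_a [217.4 151.5] 0.53 [0.4779 0.3911]
pin_a [247.3 168.5] 0.49 [0.4954 0.2354]
thick_pin [357.2 246.3] 0.79 [ 0.4998 -0.2433]
thick_pin [409.8 279.7] 0.79 [ 0.5112 -0.3987]
thick_pin [381.4 298.7] 0.75 [ 0.4145 -0.3904]
stand_spare [356.2 250.4] 0.68 [ 0.4865 -0.2516]
stand_empty [379.2 263. ] 0.74 [ 0.4975 -0.3176]
stand_empty [238.  200.8] 0.36 [0.371  0.1123]
jig [231.7 169.7] 0.64 [0.4846 0.3168]
stand [364.7 263.2] 0.91 [ 0.5035 -0.2734]
```

View pics/top0.png

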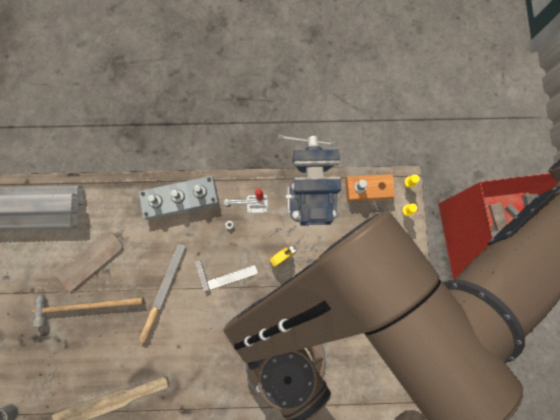

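View pics/scene0.png

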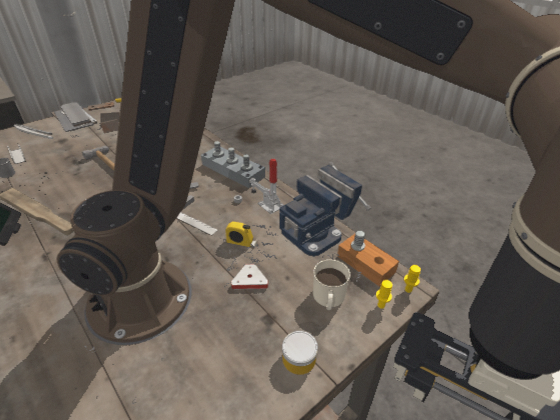

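The top view shows the jig at (178,198), the toggle clamp at (258,200), the vice at (318,200) and the orange stand at (370,187), with the thick pin at (361,186) and the empty hole at (382,187). The yellow look-alikes are at (410,181) and (410,210). The scene view agrees. I'll hover over the stand first, to use the wrist camera.

>>> apply_moves:
  commands:
    - [[0, 0, 4], 0, 0]
    - [[0, 0, 8], 0, 0]
    - [[29, 36, 9], 1.47, 0]
    - [[29, 36, 9], 1.47, 0]
    - [[29, 36, 9], 1.47, 0]
    - [[29, 36, 9], 1.47, 0]
    - [[29, 36, 9], 1.47, 0]
    - [[29, 36, 9], 1.47, 0]
    - [[29, 36, 9], 1.47, 0]
    - [[29, 36, 9], 1.47, 0]
    - [[29, 36, 9], 1.47, 0]
    - [[29, 36, 9], 1.47, 0]
    - [[29, 36, 9], 1.47, 0]
    - [[29, 36, 9], 1.47, 0]
    - [[29, 36, 9], 1.47, 0]
    - [[29, 36, 9], 1.47, 0]
    - [[29, 36, 9], 1.47, 0]
    - [[29, 36, 9], 1.47, 0]

```text
clock: 2.5
tool_pos: [0.4969, -0.2831, 0.3336]
orientation: [180.0, -0.0, -78.1]
force: [-0.6, -0.2, -0.6]
opening: 0.0877
gripper_force: 0.0
```

```bash
python3 - <<'E'
from h import *
np.set_printoptions(precision=4,suppress=True)
o=ctrl.get_obs();print(o["clock"],o["tool_pos"],o["orientation"],o["joint_pos"],o["force"])
for c in ["wrist","top"]:
    s=ctrl.snapshot(c); save(s,c+"1"); print(c,np.array(s["T"]))
    for t,z in [("pin_a",.042),("thick_pin",.042),("stand_spare",.042),("stand_empty",.042),("stand",0),("hole_a",.042)]:
        for r in ctrl.spot_point(s,t)[:5]:
            print(t,np.round(r["at"],1),round(r["score"],2),atz(s,r["at"],z)[:2])
E
```

```text
2.5 [ 0.4969 -0.2831  0.3336] [179.9952  -0.0054 -78.0563] [-10.0755   8.2228  -4.1782   0.007  -77.6014  22.0178] [-0.5758 -0.1642 -0.6382]
wrist [[-0.9784  0.1997  0.0532  0.5114]
 [-0.2066 -0.9468 -0.2468 -0.3486]
 [ 0.0011 -0.2525  0.9676  0.4754]
 [ 0.      0.      0.      1.    ]]
thick_pin [283.3  66. ] 0.9 [ 0.5148 -0.3966]
thick_pin [266.8 205. ] 0.83 [ 0.5012 -0.2389]
thick_pin [357.4  93.4] 0.6 [ 0.4279 -0.3856]
stand_spare [263.7 202.2] 0.86 [ 0.5055 -0.2415]
stand [270.2 170.1] 0.55 [ 0.5052 -0.2746]
top [[-0.0241  0.9835 -0.1793  0.2094]
 [-0.9996 -0.0215  0.0165  0.0204]
 [ 0.0123  0.1796  0.9837  1.2881]
 [ 0.      0.      0.      1.    ]]
pin_a [157.1 202.6] 0.64 [0.4662 0.3744]
pin_a [200.4 192.5] 0.52 [0.4946 0.2446]
pin_a [176.  196.3] 0.48 [0.4844 0.3181]
pin_a [201.1 190.3] 0.42 [0.5013 0.2426]
pin_a [376.1 240.7] 0.38 [ 0.3361 -0.2798]
thick_pin [407.2 209.2] 0.48 [ 0.4294 -0.3803]
stand_spare [176.9 200. ] 0.59 [0.4729 0.3151]
stand_empty [383.6 187.5] 0.68 [ 0.4983 -0.3132]
stand [367.7 185.4] 0.74 [ 0.5159 -0.2746]
hole_a [157.4 202.4] 0.95 [0.4667 0.3735]
hole_a [175.3 196.6] 0.81 [0.4835 0.3202]
hole_a [200.8 191.3] 0.65 [0.4983 0.2434]
```

View pics/wrist1.png

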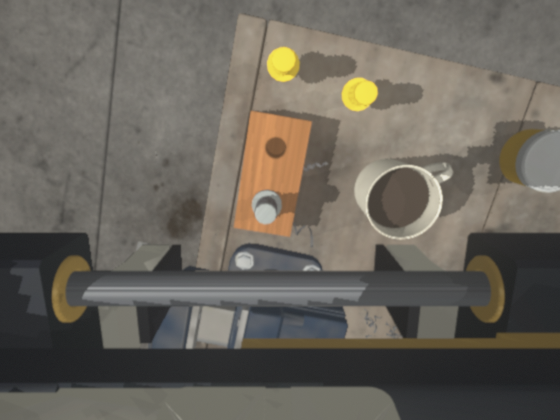

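The wrist view shows the thick pin's grip top at (265,210), the empty hole at (275,147), the mug at (400,200) and the vice below. Next is the jig.

>>> apply_moves:
  commands:
    - [[-1, 64, 0], 0, 0]
    - [[-1, 64, 0], 0, 0]
    - [[-1, 64, 0], 0, 0]
    - [[-1, 64, 0], 0, 0]
    - [[-1, 64, 0], 0, 0]
    - [[-1, 64, 0], 0, 0]
    - [[-1, 64, 0], 0, 0]
    - [[-1, 64, 0], 0, 0]
    - [[-1, 64, 0], 0, 0]
    - [[-1, 64, 0], 0, 0]
    - [[-1, 64, 0], 0, 0]
    - [[-1, 64, 0], 0, 0]
    - [[-1, 64, 0], 0, 0]
    - [[-1, 64, 0], 0, 0]
    - [[-1, 64, 0], 0, 0]
    - [[-1, 64, 0], 0, 0]
    - [[-1, 64, 0], 0, 0]
    - [[-1, 64, 0], 0, 0]
    - [[-1, 64, 0], 0, 0]
    - [[-1, 64, 0], 0, 0]

```text
clock: 4.87
tool_pos: [0.4878, 0.3568, 0.3339]
orientation: [-180.0, 0.0, -77.9]
force: [-0.5, 0.3, 0.5]
opening: 0.0878
gripper_force: 0.0
```

```bash
python3 - <<'E'
from h import *
np.set_printoptions(precision=4,suppress=True)
o=ctrl.get_obs();print(o["clock"],o["tool_pos"],o["orientation"],o["joint_pos"],o["force"])
s=ctrl.snapshot("wrist"); save(s,"wrist2"); print(np.array(s["T"]),s["fx"],s["cx"],s["cy"])
for t,z in [("hole_a",.042),("pin_a",.042),("jig",0)]:
    for r in ctrl.spot_point(s,t)[:5]:
        print(t,np.round(r["at"],1),round(r["score"],2),atz(s,r["at"],z)[:2])
for r in ctrl.search_frame(s,"pin_a")[:4]: print(r)
# stand from earlier wrist view
T=np.array([[-0.9784,0.1997,0.0532,0.5114],[-0.2066,-0.9468,-0.2468,-0.3486],[0.0011,-0.2525,0.9676,0.4754],[0,0,0,1]])
w=dict(s);w["T"]=T
im=cv2.imread("pics/wrist1.png"); hsv=cv2.cvtColor(im,cv2.COLOR_BGR2HSV)
m=cv2.inRange(hsv,(5,120,90),(18,255,255)); m[235:]=0; m[:100]=0
n,l,st,ce=cv2.connectedComponentsWithStats(m); k=1+np.argmax(st[1:,4]); m=(l==k).astype(np.uint8)
c=max(cv2.findContours(m,0,2)[0],key=cv2.contourArea)
q=cv2.approxPolyDP(cv2.convexHull(c),5,True)[:,0]
for p in q: print("corner",p,atz(w,p,.042)[:2])
h=(cv2.cvtColor(im,cv2.COLOR_BGR2GRAY)[130:165,258:295]); ys,xs=np.where((h<75)); print("hole px",xs.mean()+258,ys.mean()+130,len(xs),atz(w,[xs.mean()+258,ys.mean()+130],.042))
print("spare top",atz(w,[265,211],.088))
E
```

```text
4.8667 [0.4878 0.3568 0.3339] [-179.984     0.0071  -77.8964] [ 54.692   11.4069  -0.2427   0.0057 -78.3338 -42.5896] [-0.5321  0.2981  0.487 ]
[[-0.9778  0.2024  0.0537  0.5024]
 [-0.2094 -0.9461 -0.247   0.2914]
 [ 0.0008 -0.2527  0.9675  0.4757]
 [ 0.      0.      0.      1.    ]] 371.6125231502498 277.7785992961301 207.94029240006893
hole_a [284.3 189.6] 0.89 [0.4755 0.3784]
hole_a [286.4 133.1] 0.64 [0.4872 0.3134]
pin_a [286.4 190.7] 0.95 [0.4727 0.3792]
pin_a [288.1 134.1] 0.63 [0.4851 0.3141]
pin_a [289.1 135.3] 0.6 [0.4837 0.3152]
jig [287.8 133.8] 0.56 [0.4838 0.316 ]
jig [385.3  15.8] 0.52 [0.4019 0.1603]
{'at': [289.7, 69.8], 'score': 0.95}
{'at': [284.5, 191.3], 'score': 0.62}
corner [251 112] [ 0.5403 -0.3414]
corner [310 122] [ 0.4726 -0.3444]
corner [289 234] [ 0.4673 -0.2085]
corner [235 226] [ 0.534 -0.205]
hole px nan nan 0 [nan nan nan]
spare top [ 0.5029 -0.2436  0.088 ]<stdin>:18: RuntimeWarning: Mean of empty slice.
  ret = ret.dtype.type(ret / rcount)
```

View pics/wrist2.png

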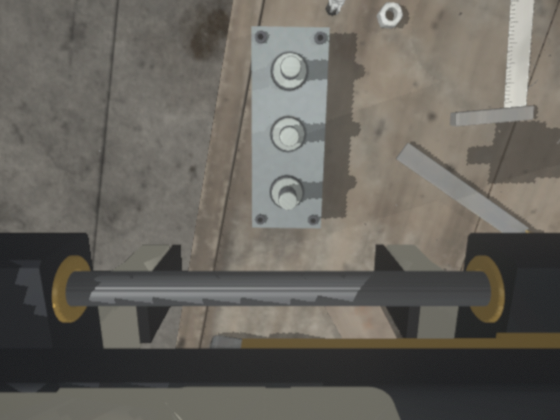

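The jig is at (288,130), with pin collars at about (289,71), (288,134) and (286,192). The screws are at (261,37), (320,37), (314,219) and (260,219).

```bash
cat > calc.py <<'E'
from h import *
np.set_printoptions(precision=4,suppress=True)
s=ctrl.snapshot("wrist")
P=lambda p,z:atz(s,p,z)[:2]
sc=np.array([P(p,.04) for p in [(261,37),(320,37),(314,219),(260,219)]]);print("screws",sc,sc.mean(0))
ax=(sc[2]+sc[3]-sc[0]-sc[1]);ax/=np.linalg.norm(ax);print("axis",ax,np.degrees(np.arctan2(-ax[0],ax[1])))
g=cv2.medianBlur(cv2.cvtColor(s["img"],cv2.COLOR_RGB2GRAY),3)
g2=cv2.resize(g[20:232,240:340],None,fx=4,fy=4,interpolation=cv2.INTER_CUBIC)
for r0,r1,z,nm in [(9,14,.088,"top"),(15,22,.047,"collar/bush")]:
    c=cv2.HoughCircles(g2,cv2.HOUGH_GRADIENT,1,120,param1=80,param2=18,minRadius=r0*4,maxRadius=r1*4)
    if c is not None:
        for x,y,r in c[0]: print(nm,x/4+240,y/4+20,r/4,P((x/4+240,y/4+20),z))
cen=sc.mean(0)
for k in (1,0,-1): print(k,cen+k*.068*ax)
cv2.imwrite("pics/crop.png",cv2.resize(cv2.cvtColor(s["img"][15:240,235:345],cv2.COLOR_RGB2BGR),None,fx=2.6,fy=2.6,interpolation=cv2.INTER_CUBIC))
w=dict(s);w["T"]=np.array([[-0.9784,0.1997,0.0532,0.5114],[-0.2066,-0.9468,-0.2468,-0.3486],[0.0011,-0.2525,0.9676,0.4754],[0,0,0,1]])
print("empty",atz(w,(275.5,147.5),.042))
E
python3 calc.py
```

```text
screws [[0.5361 0.2199]
 [0.4736 0.2065]
 [0.4321 0.4074]
 [0.4966 0.4212]] [0.4846 0.3138]
axis [-0.1974  0.9803] 11.382310917476964
top 291.125 66.125 13.025 [0.4982 0.2474]
top 285.125 192.125 13.025 [0.477  0.3721]
top 290.625 138.625 11.225 [0.4835 0.3159]
collar/bush 288.625 133.875 15.625 [0.4848 0.3138]
collar/bush 290.125 70.125 17.075 [0.498 0.247]
collar/bush 286.875 192.625 18.225 [0.4721 0.3807]
1 [0.4712 0.3804]
0 [0.4846 0.3138]
-1 [0.498  0.2471]
empty [ 0.5051 -0.3082  0.042 ]
```

View pics/crop.png

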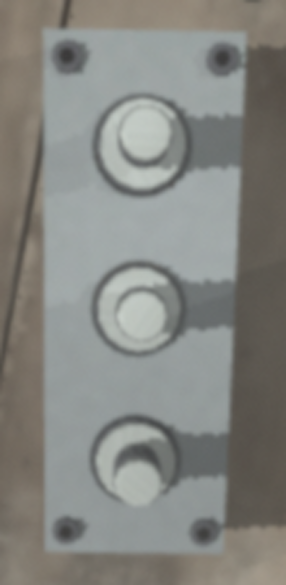

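The measurements agree: a (.471,.380), b (.4845,.3138), c (.498,.247), yaw about 11.4°. I'll go over b with the jaws at about 26 mm.

>>> apply_moves:
  commands:
    - [[-0.3, -4.3, 0], 0.01, 0.7]
    - [[-0.3, -4.3, -4], 0.01, 0.7]
    - [[-0.3, -4.3, -8], 0.01, 0.7]
    - [[-0.3, -4.3, -12], 0.01, 0.7]
    - [[-0.3, -4.3, -16], 0.01, 0.7]
    - [[-0.3, -4.3, -20], 0.01, 0.7]
    - [[-0.3, -4.3, -20], 0.01, 0.7]
    - [[-0.3, -4.3, -20], 0.01, 0.7]
    - [[-0.3, -4.3, -20], 0.01, 0.7]
    - [[-0.3, -4.3, -20], 0.01, 0.7]

```text
clock: 6.0
tool_pos: [0.4861, 0.3161, 0.1366]
orientation: [-179.8, 0.1, -77.3]
force: [-0.1, 0.3, -0.2]
opening: 0.0282
gripper_force: 0.0
```

```bash
python3 - <<'E'
from h import *
o=ctrl.get_obs();print(o["clock"],o["tool_pos"],o["orientation"],o["opening"],o["force"])
s=ctrl.snapshot("wrist"); save(s,"wrist3")
E
```

```text
6.0 [0.48608839 0.3161344  0.13659418] [-1.79776992e+02  1.34754735e-01 -7.72537506e+01] 0.028203587859855016 [-0.08868166  0.2924132  -0.16952851]
```

View pics/wrist3.png

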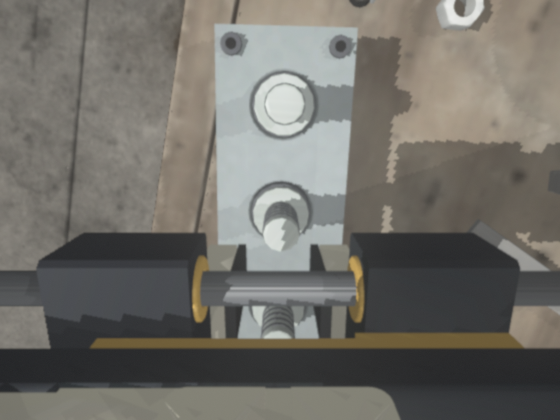

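The jaws straddle the b pin, with c's pin at (285,103) and b's top at (281,233). Descending.

>>> apply_moves:
  commands:
    - [[-0.15, -0.2, -1.5], -0.02, 0.7]
    - [[-0.15, -0.2, -3], -0.02, 0.7]
    - [[-0.15, -0.2, -4.5], -0.02, 0.7]
    - [[-0.15, -0.2, -5.5], -0.02, 0.7]
    - [[-0.15, -0.2, -6.4], -0.02, 0.7]
    - [[-0.15, -0.2, -6.4], -0.02, 0.7]
    - [[-0.15, -0.2, -6.4], -0.02, 0.7]
    - [[-0.15, -0.2, -6.4], -0.02, 0.7]

```text
clock: 6.72
tool_pos: [0.4837, 0.3133, 0.0705]
orientation: [-179.9, 0.0, -78.4]
force: [0.2, 0.4, 0.1]
opening: 0.0263
gripper_force: 0.0
```

>>> apply_moves:
  commands:
    - [[0, 0, 0], 0, 0.7]
    - [[0, 0, 0], 0, 0.7]
    - [[0, 0, 0], 0, 0.7]

```text
clock: 6.97
tool_pos: [0.4834, 0.313, 0.0701]
orientation: [-180.0, 0.0, -78.4]
force: [-0.0, 0.3, -0.2]
opening: 0.0261
gripper_force: 0.0
```

>>> apply_moves:
  commands:
    - [[0.1, 0.02, 0], 0, 0.7]
    - [[0.2, 0.04, 0], 0, 0.7]
    - [[0.25, 0.05, 0], 0, 0.7]
    - [[0.25, 0.05, 0], 0, 0.7]
    - [[0.25, 0.05, 0], 0, 0.7]

```text
clock: 7.38
tool_pos: [0.4857, 0.3132, 0.0695]
orientation: [180.0, -0.0, -78.4]
force: [-0.2, 0.3, -0.1]
opening: 0.0262
gripper_force: 0.0
```

>>> apply_moves:
  commands:
    - [[0.05, 0.01, 0], 0, 0.7]
    - [[0.1, 0.02, 0], 0, 0.7]
    - [[0.1, 0.02, 0], 0, 0.7]

```text
clock: 7.63
tool_pos: [0.4868, 0.3135, 0.0696]
orientation: [-180.0, 0.0, -78.4]
force: [0.9, -0.4, 0.3]
opening: 0.0262
gripper_force: 0.0
```

>>> apply_moves:
  commands:
    - [[0.05, 0.01, 0], 0, 0.7]
    - [[0.1, 0.02, 0], 0, 0.7]
    - [[0.1, 0.02, 0], 0, 0.7]

```text
clock: 7.88
tool_pos: [0.4878, 0.3137, 0.0696]
orientation: [-180.0, -0.0, -78.4]
force: [-0.1, 0.1, 0.1]
opening: 0.0266
gripper_force: 0.0
```

>>> apply_moves:
  commands:
    - [[0.05, 0.01, 0], 0, 0.7]
    - [[0.05, 0.01, 0], 0, 0.7]
    - [[0.05, 0.01, 0], 0, 0.7]

```text
clock: 8.13
tool_pos: [0.4882, 0.3137, 0.0696]
orientation: [180.0, -0.0, -78.4]
force: [-0.6, 0.3, 0.0]
opening: 0.0262
gripper_force: 0.0
```

>>> apply_moves:
  commands:
    - [[0.05, 0.01, 0], 0, 0.7]
    - [[0.05, 0.01, 0], 0, 0.7]
    - [[0.05, 0.01, 0], 0, 0.7]

```text
clock: 8.38
tool_pos: [0.4886, 0.3139, 0.0696]
orientation: [180.0, -0.0, -78.4]
force: [-1.2, -0.9, -0.1]
opening: 0.026
gripper_force: 0.3
```

>>> apply_moves:
  commands:
    - [[0.05, 0.01, 0], 0, 0.7]
    - [[0.05, 0.01, 0], 0, 0.7]
    - [[0.05, 0.01, 0], 0, 0.7]

```text
clock: 8.63
tool_pos: [0.489, 0.3138, 0.0695]
orientation: [180.0, -0.0, -78.4]
force: [-2.9, -1.4, 1.7]
opening: 0.0266
gripper_force: 1.1
```

>>> apply_moves:
  commands:
    - [[0.05, 0.01, 0], 0, 0.7]
    - [[0.05, 0.01, 0], 0, 0.7]
    - [[0.05, 0.01, 0], 0, 0.7]

```text
clock: 8.88
tool_pos: [0.4892, 0.3138, 0.0695]
orientation: [180.0, -0.0, -78.4]
force: [-4.5, 0.2, 4.3]
opening: 0.0262
gripper_force: 2.5
```

>>> apply_moves:
  commands:
    - [[-0.3, -0.06, 0], 0, 0.7]
    - [[-0.6, -0.12, 0], 0, 0.7]
    - [[-0.7, -0.14, 0], 0, 0.7]
    - [[-0.75, -0.15, 0], 0, 0.7]
    - [[-0.75, -0.15, 0], 0, 0.7]
    - [[-0.75, -0.15, 0], 0, 0.7]

```text
clock: 9.38
tool_pos: [0.4824, 0.3128, 0.0697]
orientation: [-180.0, 0.0, -78.4]
force: [0.4, 1.0, 1.1]
opening: 0.0261
gripper_force: 0.2
```

>>> apply_moves:
  commands:
    - [[-0.05, -0.01, 0], 0, 0.7]
    - [[-0.05, -0.01, 0], 0, 0.7]
    - [[-0.05, -0.01, 0], 0, 0.7]

```text
clock: 9.63
tool_pos: [0.482, 0.3127, 0.0697]
orientation: [-180.0, 0.0, -78.4]
force: [1.3, -0.1, -0.6]
opening: 0.0268
gripper_force: 0.7
```

>>> apply_moves:
  commands:
    - [[-0.05, -0.01, 0], 0, 0.7]
    - [[-0.05, -0.01, 0], 0, 0.7]
    - [[-0.05, -0.01, 0], 0, 0.7]

```text
clock: 9.88
tool_pos: [0.4816, 0.3127, 0.0698]
orientation: [-179.9, 0.0, -78.4]
force: [3.1, 0.7, 0.2]
opening: 0.0267
gripper_force: 1.5
```

b is firm: the total travel was only about 0.6 mm beyond the jaw gap. Now c.

>>> apply_moves:
  commands:
    - [[0.3, 0.06, 0], 0, 0.7]
    - [[0.35, 0.07, 2.5], 0, 0.7]
    - [[0.35, 0.07, 5], 0, 0.7]
    - [[0.35, 0.07, 5], 0, 0.7]
    - [[1.0, -3.3, 5], 0, 0.7]
    - [[1.7, -6.6, 5], 0, 0.7]
    - [[1.7, -6.6, 5], 0, 0.7]
    - [[1.7, -6.6, 5], 0, 0.7]
    - [[1.7, -6.6, 2.5], 0, 0.7]
    - [[1.7, -6.6, 0], 0, 0.7]
    - [[1.7, -6.6, 0], 0, 0.7]
    - [[1.7, -6.6, 0], 0, 0.7]

```text
clock: 10.88
tool_pos: [0.4976, 0.2464, 0.0689]
orientation: [179.9, -0.1, -78.4]
force: [0.5, -0.2, 0.3]
opening: 0.0263
gripper_force: 0.0
```

>>> apply_moves:
  commands:
    - [[0.1, 0.02, 0], 0, 0.7]
    - [[0.2, 0.04, 0], 0, 0.7]
    - [[0.25, 0.05, 0], 0, 0.7]
    - [[0.25, 0.05, 0], 0, 0.7]
    - [[0.25, 0.05, 0], 0, 0.7]

```text
clock: 11.3
tool_pos: [0.5008, 0.247, 0.0701]
orientation: [-180.0, 0.0, -78.4]
force: [-0.3, -0.2, 0.3]
opening: 0.0266
gripper_force: 0.0
```

>>> apply_moves:
  commands:
    - [[0.05, 0.01, 0], 0, 0.7]
    - [[0.05, 0.01, 0], 0, 0.7]
    - [[0.05, 0.01, 0], 0, 0.7]

```text
clock: 11.55
tool_pos: [0.5012, 0.2469, 0.0696]
orientation: [-180.0, 0.0, -78.4]
force: [0.4, 0.0, -0.4]
opening: 0.0261
gripper_force: 0.0
```

>>> apply_moves:
  commands:
    - [[0.05, 0.01, 0], 0, 0.7]
    - [[0.05, 0.01, 0], 0, 0.7]
    - [[0.05, 0.01, 0], 0, 0.7]

```text
clock: 11.8
tool_pos: [0.5017, 0.247, 0.0695]
orientation: [180.0, -0.0, -78.4]
force: [-0.6, -0.8, -0.6]
opening: 0.0263
gripper_force: 0.0
```

>>> apply_moves:
  commands:
    - [[0.05, 0.01, 0], 0, 0.7]
    - [[0.05, 0.01, 0], 0, 0.7]
    - [[0.05, 0.01, 0], 0, 0.7]

```text
clock: 12.05
tool_pos: [0.502, 0.247, 0.0695]
orientation: [180.0, -0.0, -78.4]
force: [-0.8, -0.2, 1.0]
opening: 0.0262
gripper_force: 0.6
```

>>> apply_moves:
  commands:
    - [[0.05, 0.01, 0], 0, 0.7]
    - [[0.05, 0.01, 0], 0, 0.7]
    - [[0.05, 0.01, 0], 0, 0.7]

```text
clock: 12.3
tool_pos: [0.5026, 0.2471, 0.0695]
orientation: [180.0, -0.0, -78.4]
force: [-1.2, -0.5, 1.9]
opening: 0.0265
gripper_force: 0.7
```

>>> apply_moves:
  commands:
    - [[0.05, 0.01, 0], 0, 0.7]
    - [[0.05, 0.01, 0], 0, 0.7]
    - [[0.05, 0.01, 0], 0, 0.7]

```text
clock: 12.55
tool_pos: [0.5032, 0.2474, 0.0695]
orientation: [-180.0, 0.0, -78.4]
force: [-0.3, -0.0, 0.0]
opening: 0.0263
gripper_force: 0.4
```

>>> apply_moves:
  commands:
    - [[0.05, 0.01, 0], 0, 0.7]
    - [[0.05, 0.01, 0], 0, 0.7]
    - [[0.05, 0.01, 0], 0, 0.7]

```text
clock: 12.8
tool_pos: [0.5038, 0.2475, 0.0695]
orientation: [-180.0, 0.0, -78.4]
force: [-0.4, -0.5, -0.3]
opening: 0.0265
gripper_force: 0.3
```

c moves freely, so it's the loose one. Continuing past 2 mm until it meets the bore.

>>> apply_moves:
  commands:
    - [[0.05, 0.01, 0], 0, 0.7]
    - [[0.1, 0.02, 0], 0, 0.7]
    - [[0.1, 0.02, 0], 0, 0.7]

```text
clock: 13.05
tool_pos: [0.5048, 0.2477, 0.0695]
orientation: [-180.0, 0.0, -78.4]
force: [-1.3, 0.3, -1.6]
opening: 0.0262
gripper_force: 0.3
```

>>> apply_moves:
  commands:
    - [[0.05, 0.01, 0], 0, 0.7]
    - [[0.05, 0.01, 0], 0, 0.7]
    - [[0.05, 0.01, 0], 0, 0.7]

```text
clock: 13.3
tool_pos: [0.5053, 0.2478, 0.0696]
orientation: [-180.0, 0.0, -78.4]
force: [-1.1, -0.4, -0.7]
opening: 0.0265
gripper_force: 0.3
```

>>> apply_moves:
  commands:
    - [[0.05, 0.01, 0], 0, 0.7]
    - [[0.05, 0.01, 0], 0, 0.7]
    - [[0.05, 0.01, 0], 0, 0.7]

```text
clock: 13.55
tool_pos: [0.5056, 0.2478, 0.0696]
orientation: [180.0, -0.0, -78.4]
force: [-2.1, -0.3, 1.7]
opening: 0.0264
gripper_force: 1.0
```

>>> apply_moves:
  commands:
    - [[-0.3, -0.06, 0], 0, 0.7]
    - [[-0.55, -0.11, 0], 0, 0.7]
    - [[-0.65, -0.13, 0], 0, 0.7]
    - [[-0.65, -0.13, 0], 0, 0.75]
    - [[-0.65, -0.13, 0], 0, 0.8]
    - [[-0.65, -0.13, 0], 0, 1]
    - [[-0.65, -0.13, 0], 0, 1]
    - [[-0.65, -0.13, 0], 0, 1]
    - [[-0.65, -0.13, 0], 0, 1]

```text
clock: 14.3
tool_pos: [0.4994, 0.2468, 0.0697]
orientation: [-180.0, 0.0, -78.4]
force: [-0.4, 0.3, 1.2]
opening: 0.02
gripper_force: 30.0
```

>>> apply_moves:
  commands:
    - [[0, 0, 0.3], 0, 1]
    - [[0, 0, 0.6], 0, 1]
    - [[0, 0, 0.6], 0, 1]

```text
clock: 14.55
tool_pos: [0.4991, 0.2465, 0.0759]
orientation: [180.0, -0.0, -78.4]
force: [-0.1, 0.6, -1.5]
opening: 0.0195
gripper_force: 30.0
```

Pin c is held. Lifting it and carrying it across.

>>> apply_moves:
  commands:
    - [[0, 0, 2], 0, 1]
    - [[0, 0, 4], 0, 1]
    - [[0, 0, 8], 0, 1]
    - [[0, 0, 12], 0, 1]
    - [[0, 0, 16], 0, 1]
    - [[0, 0, 20], 0, 1]
    - [[0, 0, 24], 0, 1]
    - [[0, 0, 25], 0, 1]
    - [[0, 0, 25], 0, 1]

```text
clock: 15.3
tool_pos: [0.5003, 0.2473, 0.3297]
orientation: [-179.6, 0.2, -78.4]
force: [-0.0, 0.4, -2.4]
opening: 0.0195
gripper_force: 30.0
```

>>> apply_moves:
  commands:
    - [[0.6, -3, 0], 0, 1]
    - [[0.6, -7, 0], 0, 1]
    - [[0.6, -11, 0], 0, 1]
    - [[0.6, -15, 0], 0, 1]
    - [[0.6, -19, 0], 0, 1]
    - [[0.6, -23, 0], 0, 1]
    - [[0.6, -27, 0], 0, 1]
    - [[0.6, -31, 0], 0, 1]
    - [[0.6, -35, 0], 0, 1]
    - [[0.6, -39, 0], 0, 1]
    - [[0.6, -43, 0], 0, 1]
    - [[0.6, -47, 0], 0, 1]
    - [[0.6, -51, 0], 0, 1]
    - [[0.6, -54, 0], 0, 1]
    - [[0.6, -55.5, 0], 0, 1]
    - [[0.6, -55.5, 0], 0, 1]
    - [[0.6, -55.5, 0], 0, 1]
    - [[0.6, -55.5, 0], 0, 1]
    - [[0.6, -55.5, 0], 0, 1]

```text
clock: 16.88
tool_pos: [0.5051, -0.3075, 0.3249]
orientation: [180.0, 0.0, -78.4]
force: [0.3, 0.1, -0.6]
opening: 0.0194
gripper_force: 30.0
```

```bash
python3 - <<'E'
from h import *
o=ctrl.get_obs();print(o["clock"],o["tool_pos"],o["orientation"],o["opening"],o["force"])
s=ctrl.snapshot("wrist"); save(s,"wrist4")
for p in [(.5055,-.3085,.042),(.5025,-.241,.088)]: print(proj(s,p))
for t in ["stand_empty","stand_spare"]: 
  for r in ctrl.spot_point(s,t)[:2]: print(t,r,atz(s,r["at"],.042))
E
```

```text
16.8833 [ 0.50505259 -0.30750506  0.32491198] [ 1.79959803e+02  4.07751920e-02 -7.83798096e+01] 0.019391320531276096 [ 0.25207947  0.14758438 -0.56110277]
[np.float64(277.50293081976713), np.float64(169.9700991350482)]
[np.float64(267.67369300849714), np.float64(238.16006253193314)]
stand_empty {'at': [278.9, 168.8], 'score': 0.84} [ 0.50419895 -0.31014918  0.042     ]
stand_spare {'at': [265.4, 224.4], 'score': 0.58} [ 0.50650592 -0.24144659  0.042     ]
```

View pics/wrist4.png

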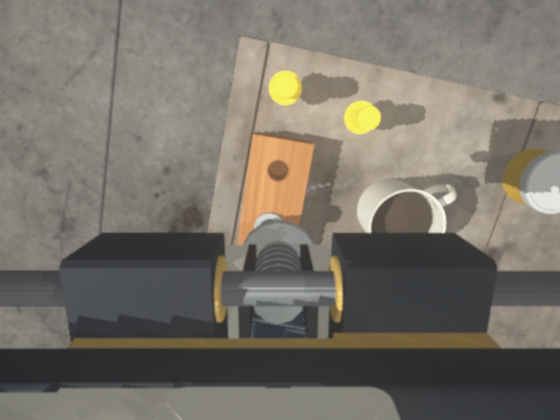

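The projected target (277.5,170) falls on the empty hole at (278,170). Lowering.

>>> apply_moves:
  commands:
    - [[0, -0.15, -4], 0, 1]
    - [[0, -0.15, -8], 0, 1]
    - [[0, -0.15, -12], 0, 1]
    - [[0, -0.15, -16], 0, 1]
    - [[0, -0.15, -19], 0, 1]
    - [[0, -0.15, -20.5], 0, 1]
    - [[0, -0.15, -20.5], 0, 1]
    - [[0, -0.15, -20.5], 0, 1]

```text
clock: 17.7
tool_pos: [0.5053, -0.3096, 0.1205]
orientation: [179.9, 0.0, -78.4]
force: [0.9, 0.1, -1.2]
opening: 0.019
gripper_force: 30.0
```

>>> apply_moves:
  commands:
    - [[0, 0, -0.5], 0, 1]
    - [[0, 0, -1], 0, 1]
    - [[0, 0, -1.5], 0, 1]
    - [[0, 0, -1.5], 0, 1]
    - [[0, 0, -1.5], 0, 1]

```text
clock: 18.12
tool_pos: [0.5052, -0.3099, 0.1057]
orientation: [-180.0, -0.0, -78.4]
force: [0.0, -1.0, -1.2]
opening: 0.0196
gripper_force: 30.0
```

>>> apply_moves:
  commands:
    - [[0, 0, -0.5], 0, 1]
    - [[0, 0, -1], 0, 1]
    - [[0, 0, -1.5], 0, 1]
    - [[0, 0, -1.5], 0, 1]

```text
clock: 18.45
tool_pos: [0.5044, -0.3097, 0.0891]
orientation: [179.9, 0.1, -78.4]
force: [-0.7, -0.0, -1.5]
opening: 0.0194
gripper_force: 30.0
```

>>> apply_moves:
  commands:
    - [[0, 0, -0.5], 0, 1]
    - [[0, 0, -1], 0, 1]
    - [[0, 0, -1.5], 0, 1]
    - [[0, 0, -1.8], 0, 1]
    - [[0, 0, -1.8], 0, 1]
    - [[0, 0, -1.8], 0, 1]

```text
clock: 18.95
tool_pos: [0.5051, -0.3099, 0.0723]
orientation: [180.0, 0.0, -78.4]
force: [0.7, 0.4, -2.3]
opening: 0.0192
gripper_force: 30.0
```

>>> apply_moves:
  commands:
    - [[0, 0, -0.1], 0, 1]
    - [[0, 0, -0.2], 0, 1]
    - [[0, 0, -0.25], 0, 1]
    - [[0, 0, -0.25], 0, 1]

```text
clock: 19.28
tool_pos: [0.5052, -0.3099, 0.0701]
orientation: [-180.0, -0.0, -78.4]
force: [0.9, 0.8, -2.4]
opening: 0.0193
gripper_force: 30.0
```

>>> apply_moves:
  commands:
    - [[0, 0, 0], 0, 0.6]
    - [[0, 0, 0], 0, 0.6]
    - [[0, 0, 0], 0, 0.6]
    - [[0, 0, 3], 0, 0.6]
    - [[0, 0, 6], 0, 0.6]
    - [[0, 0, 10], 0, 0.6]
    - [[0, 4, 14], 0, 0.6]
    - [[0, 4, 14], 0, 0.6]
    - [[0, 4, 14], 0, 0.6]
    - [[0, 4, 14], 0, 0.6]
    - [[0, 4, 14], 0, 0.6]

```text
clock: 20.2
tool_pos: [0.5047, -0.2698, 0.2091]
orientation: [179.9, 0.0, -78.4]
force: [0.2, 0.3, -0.6]
opening: 0.035
gripper_force: 0.0
```

```bash
python3 - <<'E'
from h import *
o=ctrl.get_obs();print(o["clock"],o["tool_pos"],o["orientation"],o["opening"],o["force"])
s=ctrl.snapshot("wrist"); save(s,"wrist5")
for p in [(.505,-.3095,.088),(.505,-.3095,.048),(.5027,-.241,.088),(.5027,-.241,.048)]: print(np.round(proj(s,p),1))
E
```

```text
20.2 [ 0.50466947 -0.26981528  0.20909347] [ 1.79940876e+02  4.18285273e-02 -7.84147472e+01] 0.03502362538059895 [ 0.15344671  0.27423695 -0.63616333]
[288.9 152. ]
[287.3 146.7]
[272.8 242.7]
[273.3 226.6]
```

View pics/wrist5.png

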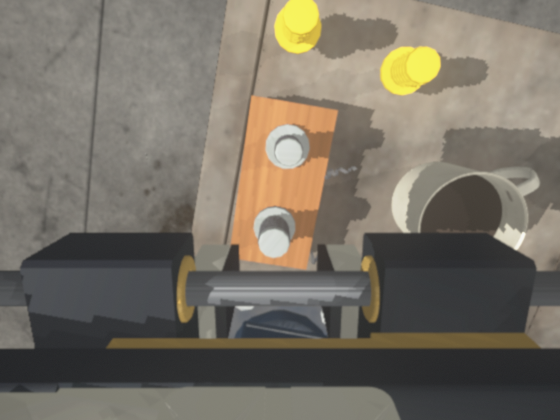

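The loose pin stands home, collar (287,147) and top (289,152), matching the projection. The thick pin's top is at (274,241), also as predicted. I'll square the gripper to clear the vice and go for it.

>>> apply_moves:
  commands:
    - [[-0.25, 2.85, 0], -0.1, 0.6]
    - [[-0.25, 2.85, 0], -0.2, 0.6]
    - [[-0.25, 2.85, -3], -0.2, 0.6]
    - [[-0.25, 2.85, -6], -0.2, 0.6]
    - [[-0.25, 2.85, -8], -0.2, 0.6]
    - [[-0.25, 2.85, -8.5], -0.2, 0.6]
    - [[-0.25, 2.85, -8.5], -0.2, 0.6]
    - [[-0.25, 2.85, -8.5], -0.2, 0.6]

```text
clock: 20.92
tool_pos: [0.5028, -0.242, 0.125]
orientation: [179.9, -0.0, -89.9]
force: [0.3, -0.1, 0.1]
opening: 0.0352
gripper_force: 0.0
```

>>> apply_moves:
  commands:
    - [[0, 0, -1], 0, 0.6]
    - [[0, 0, -2], 0, 0.6]
    - [[0, 0, -3], 0, 0.6]
    - [[0, 0, -4], 0, 0.6]
    - [[0, 0, -5], 0, 0.6]
    - [[0, 0, -5.2], 0, 0.6]
    - [[0, 0, -5.2], 0, 0.6]
    - [[0, 0, -5.2], 0, 0.6]

```text
clock: 21.58
tool_pos: [0.5028, -0.2415, 0.0729]
orientation: [180.0, -0.0, -89.9]
force: [0.7, 0.4, 0.0]
opening: 0.035
gripper_force: 0.0
```

>>> apply_moves:
  commands:
    - [[0, 0, 0], 0, 0.65]
    - [[0, 0, 0], 0, 0.7]
    - [[0, 0, 0], 0, 1]
    - [[0, 0, 0], 0, 1]
    - [[0, 0, 0], 0, 1]
    - [[0, 0, 0], 0, 1]

```text
clock: 22.08
tool_pos: [0.5028, -0.2415, 0.0735]
orientation: [-180.0, -0.0, -89.9]
force: [-2.2, 1.7, 5.4]
opening: 0.0235
gripper_force: 30.0
```

>>> apply_moves:
  commands:
    - [[0, 0, 1], 0, 1]
    - [[0, 0, 3], 0, 1]
    - [[0, 0, 5], 0, 1]
    - [[0, 0, 9], 0, 1]
    - [[0, 0, 13], 0, 1]
    - [[0, 0, 17], 0, 1]
    - [[0, 0, 21], 0, 1]
    - [[0, 0, 25], 0, 1]
    - [[0, 0, 25.5], 0, 1]
    - [[0, 0, 25.5], 0, 1]
    - [[0, 0, 25.5], 0, 1]

```text
clock: 23.0
tool_pos: [0.5022, -0.241, 0.3277]
orientation: [-180.0, 0.1, -89.9]
force: [0.2, 0.3, -3.4]
opening: 0.0233
gripper_force: 30.0
```

>>> apply_moves:
  commands:
    - [[-0.1, 3, 0], 0, 1]
    - [[-0.1, 7, 0], 0, 1]
    - [[-0.1, 11, 0], 0.05, 1]
    - [[-0.1, 15, 0], 0.1, 1]
    - [[-0.1, 19, 0], 0.2, 1]
    - [[-0.2, 23, 0], 0.2, 1]
    - [[-0.2, 27, 0], 0.2, 1]
    - [[-0.2, 31, 0], 0.2, 1]
    - [[-0.3, 35, 0], 0.2, 1]
    - [[-0.3, 39, 0], 0.2, 1]
    - [[-0.3, 43, 0], 0.2, 1]
    - [[-0.3, 46, 0], 0.2, 1]
    - [[-0.3, 48, 0], 0.2, 1]
    - [[-0.3, 48.8, 0], 0.2, 1]
    - [[-0.3, 48.8, 0], 0.2, 1]
    - [[-0.3, 48.8, 0], 0.2, 1]
    - [[-0.3, 48.8, 0], 0.2, 1]

```text
clock: 24.42
tool_pos: [0.4994, 0.2455, 0.3272]
orientation: [179.9, -0.1, -78.5]
force: [0.1, 0.2, -2.1]
opening: 0.0234
gripper_force: 30.0
```

>>> apply_moves:
  commands:
    - [[0, 0, -4], 0, 1]
    - [[0, 0, -8], 0, 1]
    - [[0, 0, -12], 0, 1]
    - [[0, 0, -16], 0, 1]
    - [[0, 0, -19], 0, 1]
    - [[0, 0, -20], 0, 1]
    - [[0, 0, -20], 0, 1]
    - [[0, 0, -20], 0, 1]
    - [[0, 0, -20], 0, 1]

```text
clock: 25.17
tool_pos: [0.5011, 0.2472, 0.1305]
orientation: [-179.8, 0.1, -78.4]
force: [0.6, -0.0, -1.9]
opening: 0.0231
gripper_force: 30.0
```

```bash
python3 - <<'E'
from h import *
o=ctrl.get_obs();print(o["clock"],o["tool_pos"],o["orientation"],o["opening"],o["force"])
x,y,z=o["tool_pos"]
for c in ["wrist","scene"]:
    s=ctrl.snapshot(c); save(s,c+"6")
    print(c,[np.round(proj(s,p),1) for p in [(x,y,z-.066),(x,y,z-.030),(.499,.2468,.042)]])
a=cv2.imread("pics/wrist6.png"); b=cv2.imread("pics/scene6.png")
b=cv2.resize(b[90:210,170:330],None,fx=3,fy=3,interpolation=cv2.INTER_CUBIC)
v=np.zeros((580,800,3),np.uint8); v[:220,:560]=a[200:]; v[220:580,:480]=b; cv2.imwrite("pics/v6.png",v)
E
```

```text
25.1667 [0.50112569 0.24721288 0.13045154] [-1.79807912e+02  8.41095735e-02 -7.84224704e+01] 0.02310188755122737 [ 0.62364533 -0.01858869 -1.93605954]
wrist [array([278.8, 228.8]), array([278.8, 251.3]), array([282.1, 218.1])]
scene [array([246.3, 160.7]), array([245.7, 151.3]), array([246.2, 166.7])]
```

View pics/v6.png

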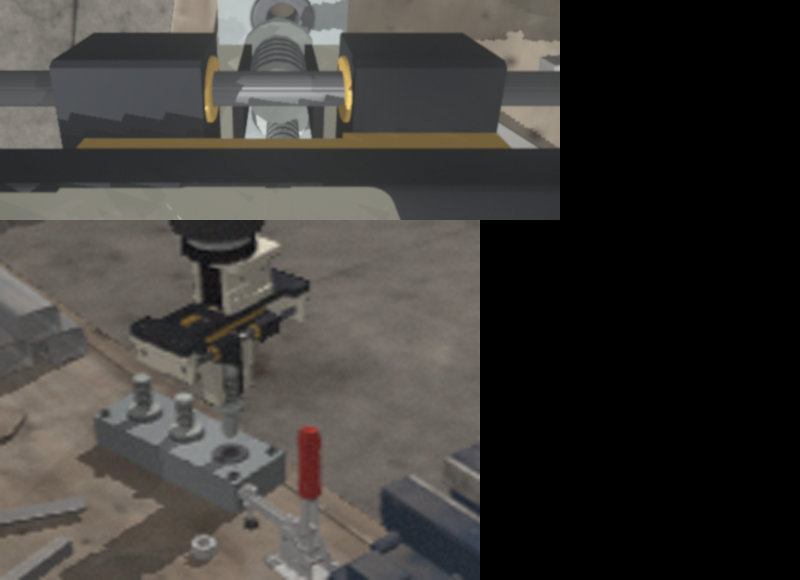

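The thick pin is upright, just above the open bore at hole c. Fine approach.

>>> apply_moves:
  commands:
    - [[-0.05, 0, -1], 0, 1]
    - [[-0.05, 0, -1.6], 0, 1]
    - [[-0.05, 0, -1.6], 0, 1]
    - [[-0.05, 0, -1.6], 0, 1]
    - [[-0.05, 0, -1.6], 0, 1]

```text
clock: 25.68
tool_pos: [0.4992, 0.2466, 0.112]
orientation: [180.0, -0.0, -78.4]
force: [-0.1, 0.6, -3.1]
opening: 0.0235
gripper_force: 30.0
```

>>> apply_moves:
  commands:
    - [[-0.03, 0.03, -0.2], 0, 1]
    - [[-0.03, 0.03, -0.4], 0, 1]
    - [[-0.03, 0.03, -0.5], 0, 1]
    - [[-0.03, 0.03, -0.5], 0, 1]
    - [[-0.03, 0.03, -0.5], 0, 1]

```text
clock: 26.1
tool_pos: [0.4989, 0.2469, 0.107]
orientation: [180.0, -0.0, -78.4]
force: [-0.6, -0.6, -2.1]
opening: 0.0231
gripper_force: 30.0
```

>>> apply_moves:
  commands:
    - [[0, 0, -0.1], 0, 1]
    - [[0, 0, -0.2], 0, 1]
    - [[0, 0, -0.2], 0, 1]

```text
clock: 26.35
tool_pos: [0.4988, 0.2468, 0.1048]
orientation: [180.0, -0.0, -78.4]
force: [-1.2, -0.6, -2.8]
opening: 0.023
gripper_force: 30.0
```

>>> apply_moves:
  commands:
    - [[0, 0, -0.1], 0, 1]
    - [[0, 0, -0.2], 0, 1]
    - [[0, 0, -0.2], 0, 1]

```text
clock: 26.6
tool_pos: [0.4988, 0.2468, 0.1028]
orientation: [180.0, -0.0, -78.4]
force: [0.3, 0.3, -2.1]
opening: 0.0236
gripper_force: 30.0
```

7 mm in with no contact force. Continuing.

>>> apply_moves:
  commands:
    - [[0, 0, -0.2], 0, 1]
    - [[0, 0, -0.4], 0, 1]
    - [[0, 0, -0.4], 0, 1]

```text
clock: 26.85
tool_pos: [0.4987, 0.2467, 0.0986]
orientation: [180.0, -0.0, -78.4]
force: [0.2, 0.7, -1.8]
opening: 0.0232
gripper_force: 30.0
```

>>> apply_moves:
  commands:
    - [[0, 0, -0.2], 0, 1]
    - [[0, 0, -0.4], 0, 1]
    - [[0, 0, -0.6], 0, 1]
    - [[0, 0, -0.6], 0, 1]

```text
clock: 27.18
tool_pos: [0.4986, 0.2467, 0.0925]
orientation: [180.0, -0.0, -78.4]
force: [0.2, -0.7, -3.3]
opening: 0.0233
gripper_force: 30.0
```

>>> apply_moves:
  commands:
    - [[0, 0, -0.2], 0, 1]
    - [[0, 0, -0.4], 0, 1]
    - [[0, 0, -0.6], 0, 1]
    - [[0, 0, -0.6], 0, 1]

```text
clock: 27.52
tool_pos: [0.4986, 0.2467, 0.0865]
orientation: [180.0, -0.0, -78.4]
force: [-0.0, -0.4, -2.4]
opening: 0.0236
gripper_force: 30.0
```

>>> apply_moves:
  commands:
    - [[0, 0, -0.2], 0, 1]
    - [[0, 0, -0.4], 0, 1]
    - [[0, 0, -0.6], 0, 1]
    - [[0, 0, -0.8], 0, 1]
    - [[0, 0, -0.8], 0, 1]

```text
clock: 27.93
tool_pos: [0.4987, 0.2467, 0.0786]
orientation: [180.0, -0.0, -78.4]
force: [0.7, 0.5, -2.6]
opening: 0.023
gripper_force: 30.0
```

>>> apply_moves:
  commands:
    - [[0, 0, -0.2], 0, 1]
    - [[0, 0, -0.4], 0, 1]
    - [[0, 0, -0.4], 0, 1]
    - [[0, 0, -0.4], 0, 1]

```text
clock: 28.27
tool_pos: [0.4988, 0.2468, 0.0749]
orientation: [180.0, -0.0, -78.4]
force: [0.4, 0.2, -2.7]
opening: 0.0234
gripper_force: 30.0
```

>>> apply_moves:
  commands:
    - [[0, 0, -0.05], 0, 1]
    - [[0, 0, -0.05], 0, 1]
    - [[0, 0, -0.05], 0, 1]

```text
clock: 28.52
tool_pos: [0.4989, 0.2469, 0.0746]
orientation: [-180.0, 0.0, -78.4]
force: [0.8, 0.5, -2.5]
opening: 0.0234
gripper_force: 30.0
```

>>> apply_moves:
  commands:
    - [[0, 0, -0.05], 0, 1]
    - [[0, 0, -0.05], 0, 1]
    - [[0, 0, -0.05], 0, 1]

```text
clock: 28.77
tool_pos: [0.4989, 0.2469, 0.0741]
orientation: [-180.0, 0.0, -78.4]
force: [0.4, 0.2, -2.3]
opening: 0.0236
gripper_force: 30.0
```

>>> apply_moves:
  commands:
    - [[0, 0, -0.05], 0, 1]
    - [[0, 0, -0.05], 0, 1]
    - [[0, 0, -0.05], 0, 1]

```text
clock: 29.02
tool_pos: [0.4989, 0.2469, 0.0735]
orientation: [180.0, -0.0, -78.4]
force: [-0.2, 0.1, -2.8]
opening: 0.0233
gripper_force: 30.0
```

>>> apply_moves:
  commands:
    - [[0, 0, -0.03], 0, 1]
    - [[0, 0, -0.03], 0, 1]
    - [[0, 0, -0.03], 0, 1]

```text
clock: 29.27
tool_pos: [0.4989, 0.2469, 0.0735]
orientation: [-180.0, 0.0, -78.4]
force: [-1.9, 0.1, 2.4]
opening: 0.0235
gripper_force: 30.0
```

The collar is seated: the vertical force went from -2.8 to +2.4 N. I'll release, retreat and check.

>>> apply_moves:
  commands:
    - [[0, 0, 0], 0, 0.7]
    - [[0, 0, 0], 0, 0.6]
    - [[0, 0, 0], 0, 0.6]
    - [[0, 0, 0], 0, 0.6]
    - [[0, 0, 1.5], 0, 0.6]
    - [[0, 0, 3], 0, 0.6]
    - [[0, 0, 6], 0, 0.6]
    - [[0, 0, 10], 0, 0.6]
    - [[0, 2, 14], 0, 0.6]
    - [[0, 6, 18], 0, 0.6]
    - [[0, 10, 22], 0, 0.6]
    - [[0, 11, 25], 0, 0.6]
    - [[0, 11, 26], 0, 0.6]
    - [[0, 11, 26], 0, 0.6]
    - [[0, 11, 26], 0, 0.6]
    - [[0, 11, 26], 0, 0.6]

```text
clock: 30.6
tool_pos: [0.4985, 0.3568, 0.3326]
orientation: [180.0, -0.0, -78.4]
force: [-0.7, 0.3, -0.4]
opening: 0.0351
gripper_force: 0.0
```

```bash
python3 - <<'E'
from h import *
o=ctrl.get_obs();print(o["clock"],o["tool_pos"],o["force"])
s=ctrl.snapshot("wrist"); save(s,"wrist7")
for n,p in dict(a=(.4719,.3804),b=(.4854,.3138),c=(.4988,.2470)).items(): print(n,[np.round(proj(s,p+(z,)),1) for z in (.048,.088)])
t=ctrl.snapshot("scene"); print("empty",np.round(proj(t,(.505,-.3095,.088)),1))
v=np.zeros((600,560,3),np.uint8); v[:240]=s["img"][:240,:,::-1]
v[240:600,:480]=cv2.resize(t["img"][200:320,300:460,::-1],None,fx=3,fy=3); cv2.imwrite("pics/v7.png",v)
E
```

```text
30.6 [0.49850897 0.35676565 0.33262218] [-0.66363898  0.28412981 -0.35910434]
a [array([295.8, 194.9]), array([297.6, 203.1])]
b [array([296.7, 136.1]), array([298.7, 138.7])]
c [array([297.7,  72.2]), array([299.9,  68.1])]
empty [381.7 246.8]
```

View pics/v7.png

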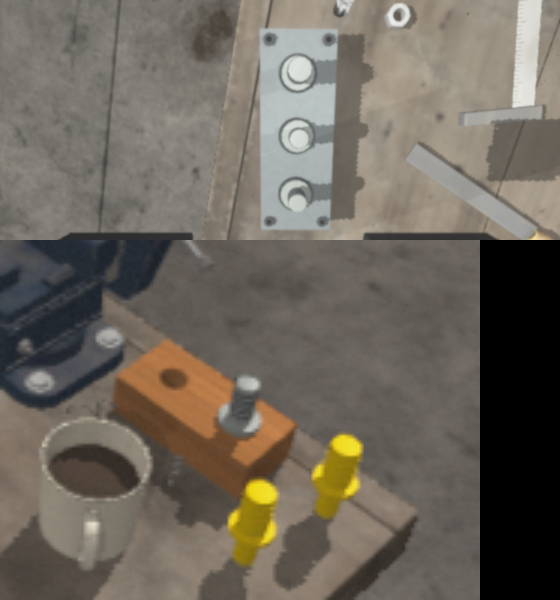

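Both checks look right. In the wrist view all three jig pins stand upright where they should be: the thick pin's top is at (299,69), the middle pin is at (298,137) and the bottom one at (296,196). In the scene crop the loose pin stands upright with its collar flat on the stand, and the mug and look-alikes are where they were. Handing in.

```bash
python3 -c "
from plant import ctrl
print(ctrl.close_job())"
```

```text
the job is handed in; nothing more can be done
None
```

I found the loose pin in hole c, moved it to the stand's empty hole, and fitted the thick spare pin in its place. The last pictures showed every pin upright and home. I handed the job in at about 31 s; the hand-in call returned no verdict. I wiggled only b and c: b was firm, and with c loose I left a untouched.

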